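# Bleed the soda keg

## Task

Vent the little steel soda keg before it is refilled: unscrew the tiny knurled lock nut on the valve on top of it all the way up to its stop (counter-clockwise from above), then with the pin freed, gently press the pin about 5 mm down against its spring and hold it there for a good two seconds. Let it spring back, leave the nut unscrewed, and leave everything else on the counter and the shelf where it stands.

Things in the scene. Friction and masses are not known exactly. Their poses are not given: they have to be found in the camera images.
- keg: Small stainless soda keg bolted to the counter, 100 mm across on a 124 mm foot ring, spigot on its -x side, neck 44 mm across on top; origin at the centre of its underside, z up, 155 mm to the top of the neck. Its bleed valve stands upright on the neck within 1 mm of the axis: stem 18 mm across, round flange 28 mm across and 3 mm thick, then nut and pin.
- keg_neck (a point): Centre of the flat top of the keg's neck. The valve is screwed into the neck more or less deep: the top face of its flange is anywhere from 10 to 28 mm above this point, to be felt or seen. The nut sits on that face, or up to 1 mm above it at the start; the top of the pin's head is 25 mm above it. The flange does not give when touched, nor does the locked pin beyond 1 mm.
- nut (a joint): Turn of the knurled lock nut (16 mm across, 10 mm tall) in rad: 0 is tight on the flange; starts at 0 to 0.4; grows counter-clockwise seen from above to a stop at 3.2. It rides up the pin 2 mm per rad (6.4 mm in all), takes 0.06 N m to turn and stays where it is left. Held at one height while it is unscrewed, it draws the pin down instead, so follow it up.
- pin (a joint): How far the pin is pressed down, in m; 0 is up, at rest. The pin goes up through the nut, 6 mm across with a 9 mm flat head, whose top is 25 mm above the flange's top face. Sprung: 4 N to start, 1.2 N more per mm. It can go down only as far as the nut is raised above the flange (2 mm per rad), and the nut rides down with it. More than about 20 N on its head harms it.
- reamer: Clear glass juice reamer, ridged cone in a dish, 124 mm across, 62 mm tall; origin under its centre. Leave alone.
- ice_bucket: Red enamelled ice bucket with its clip lid shut, 116 mm across, 119 mm tall; origin under its centre. Leave alone.
- pony_measure: Steel pony measure, 42 mm across, 45 mm tall, on the swing-arm shelf (shelf top at 102 mm, its post 266 mm tall at the left); origin under its centre. Leave alone.
- pour_spout: Chrome pour spout, 32 mm across, 79 mm tall, on the swing-arm shelf; origin under its centre. Leave alone.
- shot_glass: Ribbed shot glass, 50 mm across, 60 mm tall, on the swing-arm shelf; origin under its centre. Leave alone.
- shot_glass2: Ribbed shot glass, 50 mm across, 60 mm tall, on the counter behind the keg; origin under its centre. Leave alone.
- bar_spoon: Steel bar spoon, 228 mm long, lying on the counter; origin under the middle of its shaft. Leave alone.

How it is judged:
By the outcome, as a careful person would: the job done as asked, in the order asked, and still so for the second after the job is handed in, with the robot touching nothing.
It also fails if it takes over 64 s, if anything falls off the work surface, if the arm or the gripper's body presses on something with over 40 N, if the wrist force passes 120 N, or if a joint passes its speed limit or range.

## Robot

A 6-joint arm with a two-finger parallel gripper is mounted at the origin on the work surface. World frame = base frame: x ahead of the robot, y to its left, z up, the work surface at z = 0. Lengths are in m, angles in degrees, forces in N, time in s.
With the tool pointing down it reaches from about 0.275 to 1 m from the base axis. Payload 8.4 kg.
Tool frame: the origin (TCP) lies where the fingers leave the gripper's body, on its centre line; the fingertips stand 73 mm ahead of it and the grasp point (between the pads) lies 54 mm ahead of it (manip.tips_ahead is the distance from the TCP to the fingertips, in m); z points along the fingers, y is the line along which they close (so a half turn about z gives the same grasp; the last joint's range is limited). The gripper opens to 85 mm and grips with 20 to 120 N. Pads are 22 mm wide; open, the fingers measure 114 mm over their backs; the gripper's body (76 mm by 85 mm) begins 54 mm behind the grasp point. The pads swing forward as they close: fully open they stand 13 mm farther back than shut.
Start: joints at [69.133, 20.225, 93.587, -0, 66.188, -0.138], TCP at [0.221, 0.585, 0.304] pointing down, gripper open.
Joint ranges: [-150.9, 150.9], [-52.94, 120.26], [3.33, 152.33], [-74.26, 254.26], [0, 154.13], [-172.89, 172.89]. Speed limits (degrees/s): [127.2, 127.2, 159.86, 180, 180, 180].

## Interface

Orientations are given as [roll, pitch, yaw] about the fixed x, y, z axes, in that order (R = Rz(yaw) Ry(pitch) Rx(roll)).
In Python, from bench import manip gives the robot as it stands.
- The arm moves only by the shell command python3 -m crank 'ROWS' [FORCE]. ROWS is a JSON list of rows, 1 to 12 of them, each an object with the fields turn_vec (a list: a rotation vector rx, ry, rz in degrees), xyz (a list: dx, dy, dz in m), finger_gap (the opening from 0.0 (shut) to 1.0 (fully open)); a field left out counts as zero (the opening has to be given); each row is the pose to reach, as a shift and turn from the pose commanded when the command began, along the tool's axes at that moment; what a row does not reach only later rows make up. A row lasts 1/10 s, in which the tool goes at most 0.05 m and 8.59 degrees, less where a joint would pass 70% of its speed; a pose out of reach is approached as far as the arm can. The fingers move at their own pace and stop on an object; FORCE is the grip in N (left out, the last holds). Time passes only in rows, so rows that do not move let the fingers close. It prints the time, the measured TCP pose, the force, the opening and the grip force at its end. Input that does not fit is refused with a message, and nothing moves.
- manip.read_state(): the state, without advancing time (a new reading comes with each control period).
- manip.capture(name): name is "side" or "top" or "wrist"; returns a dict with "color" (400x640x3 uint8, blue, green, red), "fx", "fy", "cx", "cy" (pixels), "k1" (the pictures are not rectified: a ray, as slopes to the right and down, at radius r is drawn at 1 + k1 r^2 times it, then the intrinsics apply), "extrinsics" (4x4, takes a point from camera to world coordinates); the wrist camera has in their place "T_tool_cam" (4x4, takes a point from camera to tool coordinates, whose origin is the TCP and whose axes are the flange's). Camera axes: x right, y down, z forward; pixel columns grow to the right and rows downward; lengths in m; the calibration is good to about 2 mm. A picture is of the moment at which its call begins: read the wrist's pose just before it. There is no depth.
- manip.finish_job(): hands the job in; it is judged then, once.
Trained networks look in a picture, given as the dict that the camera call returned (one of the last four; its "shot" number tells which), for a name from the list of things; names that differ only in an ending like _2 or _b are one class to them, and where a whole thing is asked for, a point or a joint stands for the part that bears it (a point fixed in the world has none). Each returns a list of dicts, best first, with "confidence" (0 to 1); they miss things now and then, are a little off and sometimes report something else, mostly with a low value. They report only what shows in the picture. A call takes as long as a camera call.
- manip.find_in(target, picture): "location" ([column, row] in pixels, amid what is visible of it).
- manip.silhouettes(target, picture): "region" (400x640 bool, what is visible of it) and "location" ([column, row] in pixels, amid what is visible of it).
- manip.pinpoint(target, picture): "location" ([column, row] in pixels: a listed point, or the origin of a listed thing).
The state is a dict: "time_s": time; "joint_positions": joint angles; "dq": joint speeds; "effort": joint torques, N m; "ee_pos": TCP position; "orientation": TCP orientation; "contact_force": force on the tool from outside, world axes, zero at the start; "ft_torque": the same for the moment, N m; "width": opening from 0.0 (shut) to 1.0 (fully open); "grip_force": force on a finger pad.
Only numpy, scipy, OpenCV 4.12 (cv2) and the standard library are available. Lean on these libraries where they do the work, as an engineer would, in place of code of your own. Each camera call takes 0.05 s, during which the arm holds its last target. There are 200 camera calls.

## Working session

There is one attempt and no reset: what is moved stays moved. The work goes in short steps, Python scripts to look and compute and a shell command to move; the robot and the scene stay as the last step left them, time stands still between calls to the robot, and variables do not carry over. Pictures are saved under pics/ and viewed, at most 10 in all, crops included, and the job is handed in when it is done.

```bash
ls; mkdir -p pics; cat > h.py <<'E'
import numpy as np, cv2, json
from scipy.spatial.transform import Rotation as R
from bench import manip
def ray(p,uv,T=None):
    T=np.array(p["extrinsics"] if T is None else T)
    d=np.array([(uv[0]-p["cx"])/p["fx"],(uv[1]-p["cy"])/p["fy"]]); s=d.copy()
    for _ in range(20): s=d/(1+p["k1"]*(s@s))
    v=T[:3,:3]@np.array([s[0],s[1],1]); return T[:3,3],v/np.linalg.norm(v)
def tool():
    s=manip.read_state(); T=np.eye(4); T[:3,:3]=R.from_euler('xyz',s["orientation"],degrees=True).as_matrix(); T[:3,3]=s["ee_pos"]; return T
def wcap():
    T=tool(); p=manip.capture("wrist"); p["extrinsics"]=T@np.array(p["T_tool_cam"]); return p
def atz(p,uv,z):
    o,v=ray(p,uv); return o+v*(z-o[2])/v[2]
def proj(p,X):
    T=np.linalg.inv(np.array(p["extrinsics"])); c=T[:3,:3]@np.array(X)+T[:3,3]; s=c[:2]/c[2]; s=s*(1+p["k1"]*(s@s)); return [p["fx"]*s[0]+p["cx"],p["fy"]*s[1]+p["cy"]]
def tri(rs):
    A=np.zeros((3,3));b=np.zeros(3)
    for o,v in rs:
        M=np.eye(3)-np.outer(v,v);A+=M;b+=M@o
    return np.linalg.solve(A,b)
E
python3 - <<'E'
from h import *
s=manip.read_state(); print({k:np.round(v,3).tolist() for k,v in s.items()})
ps={}
for n in ["side","top","wrist"]:
    p=wcap() if n=="wrist" else manip.capture(n); ps[n]=p
    cv2.imwrite(f"pics/{n}0.png",p["color"]); print(n,np.round(p["extrinsics"],3).tolist(),p["fx"],p["k1"])
    for t in ["keg","keg_neck","nut","pin"]:
        r=manip.pinpoint(t,p) if t in("keg","keg_neck") else manip.find_in(t,p)
        print(t,[(np.round(q["location"],1).tolist(),round(q["confidence"],2)) for q in r[:2]])
E
```

```text
pics
{'time_s': 0.0, 'joint_positions': [69.132, 20.263, 93.63, 0.001, 66.188, -0.135], 'dq': [-0.035, 0.047, -0.019, 0.042, 0.045, -0.012], 'effort': [0.001, -60.525, -34.207, 0.0, 0.009, -0.0], 'ee_pos': [0.221, 0.584, 0.303], 'orientation': [-179.919, -0.001, 159.267], 'contact_force': [0.721, -0.678, -0.179], 'ft_torque': [0.051, 0.017, -0.008], 'grip_force': 0.0, 'width': 0.999}
side [[-0.871, -0.34, 0.355, 0.196], [-0.491, 0.63, -0.602, 0.859], [-0.019, -0.699, -0.715, 0.943], [0.0, 0.0, 0.0, 1.0]] 463.93042035552753 -0.11220231192911077
keg [([377.3, 186.1], 0.76)]
keg_neck [([266.4, 308.3], 0.75), ([387.4, 146.1], 0.59)]
nut [([242.6, 339.9], 0.31), ([261.8, 298.2], 0.3)]
pin []
top [[0.021, -0.994, 0.107, 0.508], [-1.0, -0.023, -0.015, 0.147], [0.017, -0.106, -0.994, 1.147], [0.0, 0.0, 0.0, 1.0]] 405.96381579366573 0.02265997435587179
keg [([376.1, 239.8], 0.79)]
keg_neck [([387.5, 238.6], 0.74)]
nut []
pin [([386.1, 235.6], 0.39)]
wrist [[0.355, 0.887, 0.295, 0.144], [0.935, -0.336, -0.112, 0.612], [-0.001, 0.316, -0.949, 0.374], [0.0, 0.0, 0.0, 1.0]] 342.5865469582249 -0.07367075301060584
keg []
keg_neck []
nut []
pin []
```

View pics/side0.png

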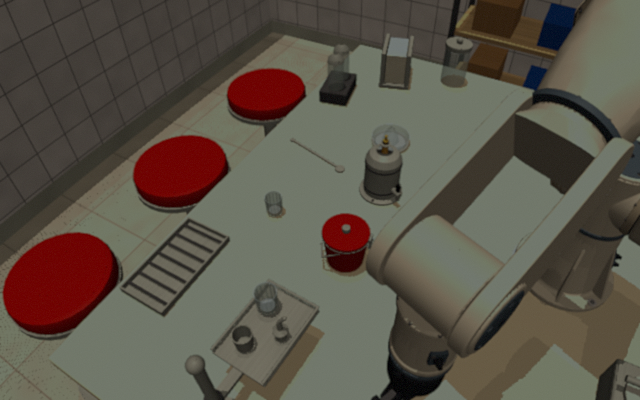

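View pics/top0.png

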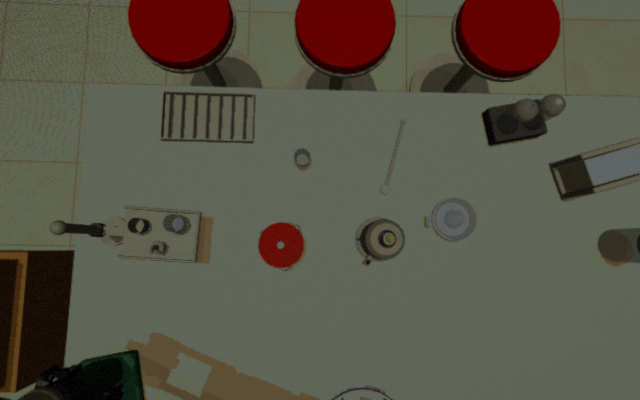

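```bash
python3 - <<'E'
from h import *
a=manip.capture("side");b=manip.capture("top")
print("keg@0",atz(b,[376.1,239.8],0),atz(a,[377.3,186.1],0))
print("neck@.155",atz(b,[387.5,238.6],.155),atz(a,[387.4,146.1],.155),atz(a,[266.4,308.3],.155))
print("tri",tri([ray(a,[387.4,146.1]),ray(b,[387.5,238.6])]))
for t in ["reamer","ice_bucket","pony_measure","pour_spout","shot_glass","bar_spoon"]:
    for p,n in((a,'s'),(b,'t')):
        z=.102 if t in("pony_measure","pour_spout") else 0
        for q in manip.pinpoint(t,p)[:2]: print(t,n,np.round(q["location"]),round(q["confidence"],2),np.round(atz(p,q["location"],z),3))
E
```

```text
keg@0 [ 0.51959247 -0.03537289  0.        ] [ 0.53551414 -0.04763294  0.        ]
neck@.155 [ 0.52151411 -0.03849774  0.155     ] [ 0.51864747 -0.04934117  0.155     ] [0.52773479 0.51048607 0.155     ]
tri [ 0.51828355 -0.03825549  0.16330732]
reamer s [390. 141.] 0.92 [ 0.584 -0.254  0.   ]
reamer s [275. 210.] 0.38 [0.746 0.171 0.   ]
reamer t [304. 163.] 0.71 [0.734 0.173 0.   ]
reamer t [451. 222.] 0.63 [ 0.576 -0.248  0.   ]
ice_bucket s [346. 258.] 0.6 [0.499 0.223 0.   ]
ice_bucket t [282. 243.] 0.89 [0.506 0.228 0.   ]
pony_measure s [247. 344.] 0.86 [0.538 0.574 0.102]
pony_measure t [143. 228.] 0.55 [0.536 0.576 0.102]
pour_spout s [278. 335.] 0.63 [0.496 0.526 0.102]
pour_spout s [277. 211.] 0.46 [0.679 0.248 0.102]
pour_spout t [159. 244.] 0.54 [0.496 0.531 0.102]
shot_glass s [274. 211.] 0.98 [0.746 0.176 0.   ]
shot_glass s [269. 306.] 0.71 [0.592 0.434 0.   ]
shot_glass t [180. 224.] 0.77 [0.554 0.515 0.   ]
shot_glass t [305. 161.] 0.67 [0.74 0.17 0.  ]
bar_spoon s [318. 159.] 0.77 [ 0.746 -0.069 -0.   ]
bar_spoon t [396. 158.] 0.55 [ 0.754 -0.09   0.   ]
```

The side view shows the keg at about (383,170) with its valve at (385,143). In the top view the valve is at (388,239). The neck fix at z=0.155 agrees between cameras at roughly (0.52, -0.04). I'm moving above it at TCP z≈0.36, turning the wrist back for the unscrew stroke.

```bash
python3 -m crank '[{"turn_vec": [0,0,30],"xyz": [-0.15,-0.143,-0.05],"finger_gap": 1},{"turn_vec": [0,0,100],"xyz": [-0.5,-0.476,-0.056],"finger_gap": 1},{"turn_vec": [0,0,100],"xyz": [-0.5,-0.476,-0.056],"finger_gap": 1},{"turn_vec": [0,0,100],"xyz": [-0.5,-0.476,-0.056],"finger_gap": 1},{"turn_vec": [0,0,100],"xyz": [-0.5,-0.476,-0.056],"finger_gap": 1},{"turn_vec": [0,0,100],"xyz": [-0.5,-0.476,-0.056],"finger_gap": 1},{"turn_vec": [0,0,100],"xyz": [-0.5,-0.476,-0.056],"finger_gap": 1},{"turn_vec": [0,0,100],"xyz": [-0.5,-0.476,-0.056],"finger_gap": 1},{"turn_vec": [0,0,100],"xyz": [-0.5,-0.476,-0.056],"finger_gap": 1},{"turn_vec": [0,0,100],"xyz": [-0.5,-0.476,-0.056],"finger_gap": 1},{"turn_vec": [0,0,100],"xyz": [-0.5,-0.476,-0.056],"finger_gap": 1},{"turn_vec": [0,0,100],"xyz": [-0.5,-0.476,-0.056],"finger_gap": 1}]' 25
python3 -c "
from h import *
s=manip.read_state();print(s['joint_positions'],s['ee_pos'],s['orientation'])"
```

```text
time_s: 2.65
ee_pos: [0.4806, 0.0442, 0.354]
orientation: [180.0, -0.0, 58.9]
contact_force: [0.3, 1.1, 0.4]
width: 0.997
grip_force: 0.0
[5.07128770e+00 4.46748412e+00 1.07125043e+02 8.64995049e-03
 6.83542850e+01 3.61384660e+01] [0.48056095 0.04419014 0.35397531] [ 1.79961789e+02 -3.78622467e-02  5.89296473e+01]
```

```bash
python3 -m crank '[{"turn_vec": [0,0,71],"xyz": [-0.05,0.0757,-0.006],"finger_gap": 1},{"turn_vec": [0,0,71],"xyz": [-0.05,0.0757,-0.006],"finger_gap": 1},{"turn_vec": [0,0,71],"xyz": [-0.05,0.0757,-0.006],"finger_gap": 1},{"turn_vec": [0,0,71],"xyz": [-0.05,0.0757,-0.006],"finger_gap": 1},{"turn_vec": [0,0,71],"xyz": [-0.05,0.0757,-0.006],"finger_gap": 1},{"turn_vec": [0,0,71],"xyz": [-0.05,0.0757,-0.006],"finger_gap": 1},{"turn_vec": [0,0,71],"xyz": [-0.05,0.0757,-0.006],"finger_gap": 1},{"turn_vec": [0,0,71],"xyz": [-0.05,0.0757,-0.006],"finger_gap": 1},{"turn_vec": [0,0,71],"xyz": [-0.05,0.0757,-0.006],"finger_gap": 1},{"turn_vec": [0,0,71],"xyz": [-0.05,0.0757,-0.006],"finger_gap": 1},{"turn_vec": [0,0,71],"xyz": [-0.05,0.0757,-0.006],"finger_gap": 1}]'
python3 - <<'E'
from h import *
s=manip.read_state();print(np.round(s['joint_positions'],2),s['ee_pos'],s['orientation'])
p=wcap(); cv2.imwrite("pics/w1.png",p["color"]); print(np.round(p["extrinsics"],3).tolist())
for t in ["keg_neck","nut","pin"]:
    r=manip.pinpoint(t,p) if t=="keg_neck" else manip.find_in(t,p)
    print(t,[(np.round(q["location"],1).tolist(),round(q["confidence"],2)) for q in r[:2]])
E
```

```text
time_s: 3.75
ee_pos: [0.5196, -0.0354, 0.3595]
orientation: [-180.0, -0.0, -11.6]
contact_force: [-0.4, -0.1, -0.5]
width: 1.0
grip_force: 0.0
[ -4.07   7.87 102.53   0.    69.59  97.57] [ 0.51955541 -0.03542544  0.35952244] [-1.79998402e+02 -6.65666437e-03 -1.16397883e+01]
[[-0.202, -0.93, -0.308, 0.597], [-0.979, 0.192, 0.063, -0.053], [0.001, 0.314, -0.949, 0.43], [0.0, 0.0, 0.0, 1.0]]
keg_neck [([326.7, 193.6], 0.93)]
nut [([324.2, 198.6], 0.7), ([318.7, 29.7], 0.34)]
pin [([324.7, 198.7], 0.74)]
```

View pics/w1.png

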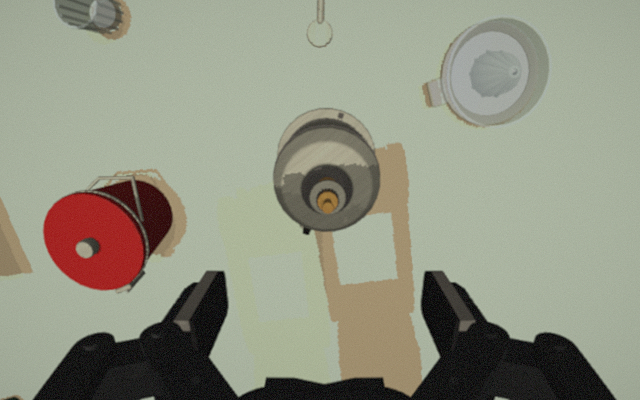

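The keg is centred at about (326,180), the neck disc at about (326,188), the grey flange at about (328,194) and the brass nut and pin at about (328,202). I'll zoom in to get the flange height.

```bash
python3 - <<'E'
from h import *
p=wcap(); a=cv2.resize(p["color"][150:240,280:380],None,fx=6,fy=6,interpolation=cv2.INTER_CUBIC)
a=np.clip(a.astype(float)*1.5,0,255).astype(np.uint8)
cv2.imwrite("pics/w1c.png",a)
print(atz(p,[326.7,193.6],.155))
for fz in (.165,.174,.183): print(fz,atz(p,[324.5,198.6],fz+.012))
s=manip.capture("side");t=manip.capture("top")
for n in("nut","pin"):
  for c in(s,t): print(n,[(np.round(q["location"],1).tolist(),round(q["confidence"],2)) for q in manip.find_in(n,c)[:2]])
c=cv2.resize(s["color"][115:215,340:425],None,fx=5,fy=5,interpolation=cv2.INTER_CUBIC); cv2.imwrite("pics/s1c.png",c)
np.save("s.npy",s,allow_pickle=True);np.save("w.npy",p,allow_pickle=True);np.save("t.npy",t,allow_pickle=True)
E
```

```text
[ 0.5182887  -0.03868078  0.155     ]
0.165 [ 0.52103914 -0.03733724  0.177     ]
0.174 [ 0.5237605  -0.03788556  0.186     ]
0.183 [ 0.52648185 -0.03843387  0.195     ]
nut []
nut []
pin [([388.0, 137.5], 0.5)]
pin []
```

View pics/w1c.png

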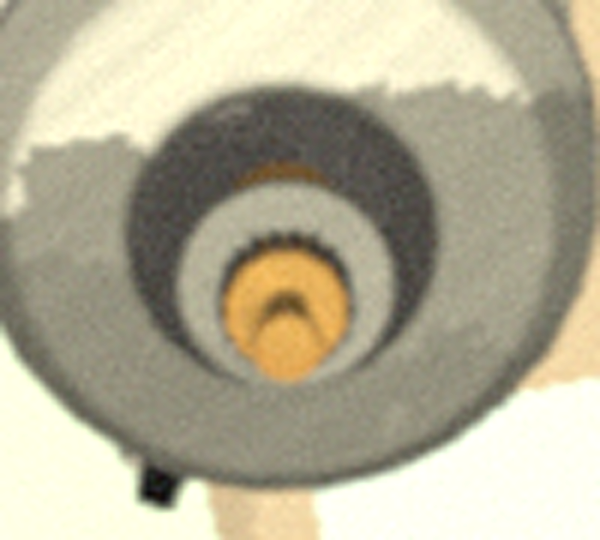

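View pics/s1c.png

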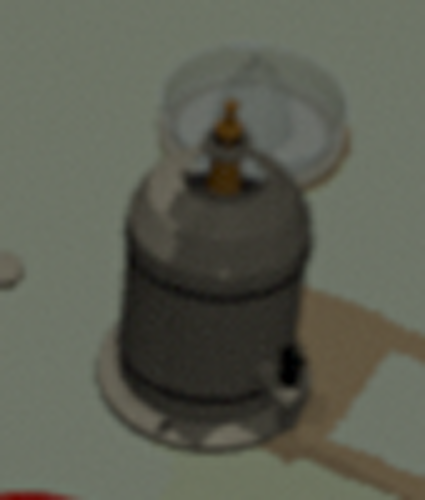

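```bash
python3 - <<'E'
from h import *
from scipy.optimize import least_squares
w=np.load("w.npy",allow_pickle=True).item();s=np.load("s.npy",allow_pickle=True).item()
n=[327,189.7];f=[327.7,197.1];h=[327.7,207.5]
N=atz(w,n,.155);print("neck",N)
for fz in np.arange(.163,.186,.004):
    print(round(fz,3),atz(w,f,fz)[:2].round(4),atz(w,h,fz+.025)[:2].round(4))
# fit valve xy, fz from flange+head (wrist), and side view flange/head: crop scale 5
sf=[340+228/5,115+150/5]; sh=[340+231/5,115+103/5]
def e(q,cs): return np.concatenate([np.subtract(proj(c,[q[0],q[1],q[2]+d]),u) for c,u,d in cs])
A=[(w,f,0),(w,h,.025)];B=[(s,sf,0),(s,sh,.025)]
for cs in (A,B,A+B):
    r=least_squares(e,[.52,-.038,.175],args=(cs,));print(r.x.round(4),r.fun.round(1))
# edge sizes
q=r.x
def wid(z,d,x=N): 
    ax=w["extrinsics"][:3,0]; c=np.array([x[0],x[1],z]); return proj(w,c+ax*d/2)[0]-proj(w,c-ax*d/2)[0]
print("neck width",wid(.155,.044),"obs 51.8")
for fz in(.165,.17,.175,.18,.183): print(fz,"flange",wid(fz,.028),"nut",wid(fz+.01,.016))
print("obs 36.7, 21.7")
E
```

```text
neck [ 0.5215465  -0.03960401  0.155     ]
0.163 [ 0.5175 -0.0393] [ 0.5171 -0.0389]
0.167 [ 0.5187 -0.0395] [ 0.5184 -0.0392]
0.171 [ 0.5199 -0.0397] [ 0.5198 -0.0394]
0.175 [ 0.5211 -0.0399] [ 0.5211 -0.0396]
0.179 [ 0.5223 -0.0401] [ 0.5224 -0.0398]
0.183 [ 0.5235 -0.0403] [ 0.5237 -0.0401]
[ 0.5219 -0.0399  0.1775] [-0.2  0.   0.2 -0. ]
[0.4569 0.1378 0.3184] [-0.2 -0.   0.2  0. ]
[ 0.5194 -0.0394  0.1693] [-0.3  0.1  0.  -0.3  0.5 -1.1  0.6  0.8]
neck width 52.890756985504595 obs 51.8
0.165 flange 34.82894004819309 nut 20.61647494450864
0.17 flange 35.44054812105651 nut 20.991601294249904
0.175 flange 36.07386582877564 nut 21.380528279322334
0.18 flange 36.73006119275084 nut 21.784025626584537
0.183 flange 37.135277043314034 nut 22.033459505611006
obs 36.7, 21.7
```

```bash
python3 -m crank '[{"turn_vec": [0,0,-90],"finger_gap": 1},{"turn_vec": [0,0,-90],"finger_gap": 1},{"turn_vec": [0,0,-90],"finger_gap": 1},{"turn_vec": [0,0,-90],"finger_gap": 1},{"turn_vec": [0,0,-90],"finger_gap": 1},{"turn_vec": [0,0,-90],"finger_gap": 1},{"turn_vec": [0,0,-90],"finger_gap": 1},{"turn_vec": [0,0,-90],"finger_gap": 1},{"turn_vec": [0,0,-90],"finger_gap": 1},{"turn_vec": [0,0,-90],"finger_gap": 1},{"turn_vec": [0,0,-90],"finger_gap": 1}]' >/dev/null
python3 -m crank '[{"turn_vec": [0,0,-90],"finger_gap": 1},{"turn_vec": [0,0,-90],"finger_gap": 1},{"turn_vec": [0,0,-90],"finger_gap": 1},{"turn_vec": [0,0,-90],"finger_gap": 1},{"turn_vec": [0,0,-90],"finger_gap": 1},{"turn_vec": [0,0,-90],"finger_gap": 1},{"turn_vec": [0,0,-90],"finger_gap": 1},{"turn_vec": [0,0,-90],"finger_gap": 1},{"turn_vec": [0,0,-90],"finger_gap": 1},{"turn_vec": [0,0,-90],"finger_gap": 1},{"turn_vec": [0,0,-90],"finger_gap": 1},{"turn_vec": [0,0,-90],"finger_gap": 1}]'
python3 - <<'E'
from h import *
print(np.round(manip.read_state()["joint_positions"],2))
p=wcap(); np.save("w2.npy",p,allow_pickle=True)
u,v=np.round(proj(p,[.5219,-.0399,.18])).astype(int); x0,y0=u-50,v-45; print(x0,y0)
a=cv2.resize(p["color"][y0:y0+90,x0:x0+100],None,fx=6,fy=6,interpolation=cv2.INTER_CUBIC)
cv2.imwrite("pics/w2c.png",np.clip(a.astype(float)*1.5,0,255).astype(np.uint8))
E
```

```text
time_s: 6.6
ee_pos: [0.5196, -0.0354, 0.3594]
orientation: [180.0, -0.0, 168.3]
contact_force: [0.0, 0.1, -1.3]
width: 0.999
grip_force: 0.0
[ -4.07   7.88 102.53   0.    69.59 -82.39]
271 164
```

View pics/w2c.png

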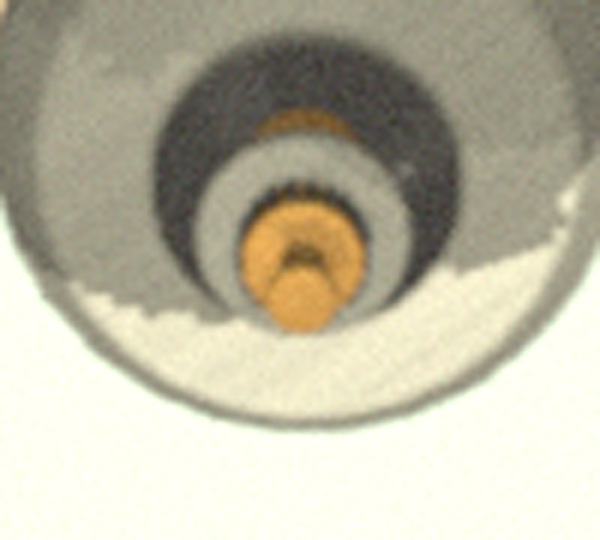

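```bash
python3 - <<'E'
from h import *
from scipy.optimize import least_squares
w=np.load("w.npy",allow_pickle=True).item();w2=np.load("w2.npy",allow_pickle=True).item()
O=[(w,[327,189.7],-1),(w,[327.7,197.1],0),(w,[327.7,207.5],.025),(w2,[322.2,195.2],-1),(w2,[321.5,202.5],0),(w2,[321.3,214],.025)]
tx={id(w):np.array([np.cos(np.radians(-11.6)),np.sin(np.radians(-11.6)),0]),id(w2):np.array([np.cos(np.radians(168.3)),np.sin(np.radians(168.3)),0])}
def e(q):
    o=[]
    for c,u,d in O:
        x=tx[id(c)]; y=np.array([x[1],-x[0],0])
        X=np.array([q[0],q[1],.155 if d<0 else q[2]+d])+q[3]*x+q[4]*y
        o+=list(np.subtract(proj(c,X),u))
    return np.array(o)
r=least_squares(e,[.52,-.038,.175,0,0],x_scale=.01);print(r.x.round(4),r.fun.round(1))
v=r.x[:2]-np.array([.5196,-.0354]);print("delta",v)
for yaw in(168.3,-11.6):
    a=np.radians(yaw);print(yaw,v@[np.cos(a),np.sin(a)],v@[np.sin(a),-np.cos(a)])
E
```

```text
[ 5.201e-01 -3.910e-02  1.761e-01  1.500e-03  3.000e-04] [ 0.2  0.  -0.3  0.   0.1 -0.1 -0.3 -0.1  0.2  0.4  0.1 -0.3]
delta [ 0.00048207 -0.00374102]
168.3 -0.0012306885285348025 -0.003565530073397323
-11.6 0.0012244636333128944 0.003567672598384283
```

```bash
python3 -m crank '[{"turn_vec": [0,0,90],"xyz": [-0.0012,-0.0036,0.05],"finger_gap": 0},{"turn_vec": [0,0,90],"xyz": [-0.0012,-0.0036,0.05],"finger_gap": 0},{"turn_vec": [0,0,90],"xyz": [-0.0012,-0.0036,0.05],"finger_gap": 0},{"turn_vec": [0,0,90],"xyz": [-0.0012,-0.0036,0.05],"finger_gap": 0},{"turn_vec": [0,0,90],"xyz": [-0.0012,-0.0036,0.05],"finger_gap": 0},{"turn_vec": [0,0,90],"xyz": [-0.0012,-0.0036,0.05],"finger_gap": 0},{"turn_vec": [0,0,90],"xyz": [-0.0012,-0.0036,0.05],"finger_gap": 0},{"turn_vec": [0,0,90],"xyz": [-0.0012,-0.0036,0.05],"finger_gap": 0},{"turn_vec": [0,0,90],"xyz": [-0.0012,-0.0036,0.05],"finger_gap": 0},{"turn_vec": [0,0,90],"xyz": [-0.0012,-0.0036,0.05],"finger_gap": 0},{"turn_vec": [0,0,90],"xyz": [-0.0012,-0.0036,0.05],"finger_gap": 0}]' >/dev/null
python3 -m crank '[{"turn_vec": [0,0,90],"xyz": [0,0,0.02],"finger_gap": 0},{"turn_vec": [0,0,90],"xyz": [0,0,0.02],"finger_gap": 0},{"turn_vec": [0,0,90],"xyz": [0,0,0.02],"finger_gap": 0},{"turn_vec": [0,0,90],"xyz": [0,0,0.02],"finger_gap": 0},{"turn_vec": [0,0,90],"xyz": [0,0,0.02],"finger_gap": 0},{"turn_vec": [0,0,90],"xyz": [0,0,0.02],"finger_gap": 0},{"turn_vec": [0,0,90],"xyz": [0,0,0.02],"finger_gap": 0},{"turn_vec": [0,0,90],"xyz": [0,0,0.02],"finger_gap": 0},{"turn_vec": [0,0,90],"xyz": [0,0,0.02],"finger_gap": 0},{"turn_vec": [0,0,90],"xyz": [0,0,0.02],"finger_gap": 0},{"turn_vec": [0,0,90],"xyz": [0,0,0.02],"finger_gap": 0},{"turn_vec": [0,0,90],"xyz": [0,0,0.02],"finger_gap": 0}]'
python3 -m crank '[{"xyz": [0,0,0.002],"finger_gap": 0},{"xyz": [0,0,0.004],"finger_gap": 0},{"xyz": [0,0,0.005],"finger_gap": 0},{"xyz": [0,0,0.006],"finger_gap": 0},{"xyz": [0,0,0.006],"finger_gap": 0}]'; python3 -c "
from h import *
s=manip.read_state();print(s['ee_pos'],s['contact_force'],manip.tips_ahead)"
```

```text
time_s: 8.95
ee_pos: [0.52, -0.0392, 0.2895]
orientation: [-180.0, -0.0, -11.9]
contact_force: [0.0, 0.3, -0.2]
width: 0.002
grip_force: 0.0
time_s: 9.45
ee_pos: [0.52, -0.0392, 0.2833]
orientation: [180.0, 0.0, -11.7]
contact_force: [0.4, 0.2, 0.0]
width: 0.001
grip_force: 0.0
[ 0.51995003 -0.03920813  0.28327258] [0.38175685 0.15678488 0.00387941] 0.0726
```

```bash
for i in 1; do python3 -m crank '[{"xyz": [0,0,0.001],"finger_gap": 0},{"xyz": [0,0,0.002],"finger_gap": 0},{"xyz": [0,0,0.003],"finger_gap": 0},{"xyz": [0,0,0.004],"finger_gap": 0},{"xyz": [0,0,0.004],"finger_gap": 0}]'; done | grep -E "ee_pos|force"
python3 -m crank '[{"xyz": [0,0,0.0005],"finger_gap": 0},{"xyz": [0,0,0.001],"finger_gap": 0},{"xyz": [0,0,0.001],"finger_gap": 0}]'| grep -E "ee_pos|force"
python3 -m crank '[{"xyz": [0,0,0.0005],"finger_gap": 0},{"xyz": [0,0,0.001],"finger_gap": 0},{"xyz": [0,0,0.001],"finger_gap": 0}]'| grep -E "ee_pos|force"
```

```text
ee_pos: [0.5199, -0.0392, 0.2793]
contact_force: [-0.5, -0.1, 0.8]
grip_force: 0.0
ee_pos: [0.52, -0.0392, 0.2784]
contact_force: [-0.0, -0.1, -0.2]
grip_force: 0.0
ee_pos: [0.52, -0.0392, 0.2774]
contact_force: [0.0, -0.3, 1.5]
grip_force: 0.0
```

```bash
python3 -m crank '[{"xyz": [0,0,0.0005],"finger_gap": 0},{"xyz": [0,0,0.001],"finger_gap": 0},{"xyz": [0,0,0.001],"finger_gap": 0}]'| grep -E "ee_pos|t_force"
```

```text
ee_pos: [0.52, -0.0392, 0.2764]
contact_force: [0.5, -0.2, 0.1]
```

```bash
python3 -m crank '[{"xyz": [0,0,0.0005],"finger_gap": 0},{"xyz": [0,0,0.0005],"finger_gap": 0}]'| grep -E "ee_pos|t_force"
```

```text
ee_pos: [0.52, -0.0392, 0.2759]
contact_force: [-0.3, -0.3, -0.1]
```

```bash
python3 -m crank '[{"xyz": [0,0,0.0005],"finger_gap": 0},{"xyz": [0,0,0.0005],"finger_gap": 0}]'| grep -E "ee_pos|t_force"
```

```text
ee_pos: [0.52, -0.0392, 0.2754]
contact_force: [-0.8, -0.0, 0.2]
```

```bash
python3 -m crank '[{"xyz": [0,0,0.0005],"finger_gap": 0},{"xyz": [0,0,0.0005],"finger_gap": 0}]'| grep -E "ee_pos|t_force"
```

```text
ee_pos: [0.52, -0.0392, 0.2749]
contact_force: [-0.8, -0.0, 1.3]
```

```bash
python3 -m crank '[{"xyz": [0,0,0.0005],"finger_gap": 0},{"xyz": [0,0,0.0005],"finger_gap": 0}]'| grep -E "ee_pos|t_force"
```

```text
ee_pos: [0.52, -0.0392, 0.2744]
contact_force: [0.0, 0.0, -0.7]
```

```bash
python3 -m crank '[{"xyz": [0,0,0.0005],"finger_gap": 0},{"xyz": [0,0,0.0005],"finger_gap": 0}]'| grep -E "ee_pos|t_force"
```

```text
ee_pos: [0.52, -0.0392, 0.2739]
contact_force: [1.0, 0.4, 0.9]
```

```bash
python3 -m crank '[{"xyz": [0,0,0.0005],"finger_gap": 0},{"xyz": [0,0,0.0005],"finger_gap": 0}]'| grep -E "ee_pos|t_force"
```

```text
ee_pos: [0.52, -0.0392, 0.2734]
contact_force: [0.1, -0.5, -0.6]
```

```bash
python3 -m crank '[{"xyz": [0,0,0.0005],"finger_gap": 0},{"xyz": [0,0,0.0005],"finger_gap": 0}]'| grep -E "ee_pos|t_force"
```

```text
ee_pos: [0.52, -0.0392, 0.2729]
contact_force: [0.5, -0.5, 0.0]
```

```bash
python3 -m crank '[{"xyz": [0,0,0.0005],"finger_gap": 0},{"xyz": [0,0,0.0005],"finger_gap": 0}]'| grep -E "ee_pos|t_force"
```

```text
ee_pos: [0.52, -0.0392, 0.2724]
contact_force: [-0.3, 0.1, -0.2]
```

```bash
python3 -m crank '[{"xyz": [0,0,0.0005],"finger_gap": 0},{"xyz": [0,0,0.0005],"finger_gap": 0}]'| grep -E "ee_pos|t_force"
```

```text
ee_pos: [0.52, -0.0392, 0.2719]
contact_force: [1.0, 0.5, -0.4]
```

```bash
python3 -m crank '[{"xyz": [0,0,0.0005],"finger_gap": 0},{"xyz": [0,0,0.0005],"finger_gap": 0}]'| grep -E "ee_pos|t_force"
```

```text
ee_pos: [0.52, -0.0392, 0.2714]
contact_force: [0.5, 0.1, 0.4]
```

```bash
python3 -m crank '[{"xyz": [0,0,0.0005],"finger_gap": 0},{"xyz": [0,0,0.0005],"finger_gap": 0}]'| grep -E "ee_pos|t_force"
```

```text
ee_pos: [0.52, -0.0392, 0.2709]
contact_force: [0.2, -0.1, 0.7]
```

```bash
python3 - <<'E'
from h import *
p=wcap(); T=tool(); u,v=np.round(proj(p,T[:3,3]-[0,0,.073])).astype(int);print(u,v)
v=min(v,345)
a=cv2.resize(p["color"][v-55:v+55,u-70:u+70],None,fx=4,fy=4,interpolation=cv2.INTER_CUBIC)
s=manip.capture("side"); b=cv2.resize(s["color"][110:165,360:410],None,fy=8,fx=4.4,interpolation=cv2.INTER_CUBIC)
b=cv2.resize(s["color"][110:165,360:410],None,fx=8,fy=8,interpolation=cv2.INTER_CUBIC)[:440,:400]
b=cv2.resize(b,None,fx=.6,fy=1) 
cv2.imwrite("pics/w3.png",np.clip(np.hstack([a[:440],b[:440]]).astype(float)*1.6,0,255).astype(np.uint8))
E
```

```text
322 271
```

View pics/w3.png

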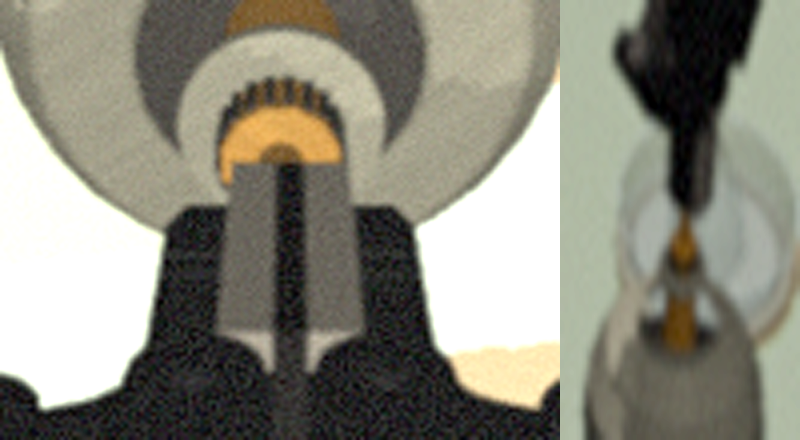

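Wrist view: the shut tips are centred over the nut, with the slot at x≈290 and the nut at x≈282 in the crop. The side view shows the tips just above the head. I'll keep feeling down in small steps, stopping at the first clear force.

```bash
cat > ok.sh <<'E'
#!/bin/bash
# pass through the pose height and force; fail if the upward force exceeds $1
awk -v m=$1 '/ee_pos/{gsub(/[\],]/,"");z=$4} /contact_force/{gsub(/[\],]/,"");f=$4} END{print z,f; exit (f>m)}'
E
chmod +x ok.sh
python3 -m crank '[{"xyz": [0,0,0.0003],"finger_gap": 0},{"xyz": [0,0,0.0003],"finger_gap": 0}]' | ./ok.sh 2.5 &&
python3 -m crank '[{"xyz": [0,0,0.0003],"finger_gap": 0},{"xyz": [0,0,0.0003],"finger_gap": 0}]' | ./ok.sh 2.5 &&
python3 -m crank '[{"xyz": [0,0,0.0003],"finger_gap": 0},{"xyz": [0,0,0.0003],"finger_gap": 0}]' | ./ok.sh 2.5 &&
python3 -m crank '[{"xyz": [0,0,0.0003],"finger_gap": 0},{"xyz": [0,0,0.0003],"finger_gap": 0}]' | ./ok.sh 2.5 &&
python3 -m crank '[{"xyz": [0,0,0.0003],"finger_gap": 0},{"xyz": [0,0,0.0003],"finger_gap": 0}]' | ./ok.sh 2.5 &&
python3 -m crank '[{"xyz": [0,0,0.0003],"finger_gap": 0},{"xyz": [0,0,0.0003],"finger_gap": 0}]' | ./ok.sh 2.5 &&
python3 -m crank '[{"xyz": [0,0,0.0003],"finger_gap": 0},{"xyz": [0,0,0.0003],"finger_gap": 0}]' | ./ok.sh 2.5 &&
python3 -m crank '[{"xyz": [0,0,0.0003],"finger_gap": 0},{"xyz": [0,0,0.0003],"finger_gap": 0}]' | ./ok.sh 2.5 &&
python3 -m crank '[{"xyz": [0,0,0.0003],"finger_gap": 0},{"xyz": [0,0,0.0003],"finger_gap": 0}]' | ./ok.sh 2.5 &&
python3 -m crank '[{"xyz": [0,0,0.0003],"finger_gap": 0},{"xyz": [0,0,0.0003],"finger_gap": 0}]' | ./ok.sh 2.5
```

```text
0.2706 1.2
0.2703 0.2
0.2701 1.4
0.27 3.7
```

Contact is at TCP z≈0.2702, so the head top is at 0.1976 and the flange at ≈0.1726, within the allowed 0.165 to 0.183. Next I'll lift, open, and lower around the nut.

```bash
python3 -m crank '[{"xyz": [0,0,-0.01],"finger_gap": 0.5},{"xyz": [0,0,-0.01],"finger_gap": 0.5},{"xyz": [0,0,-0.01],"finger_gap": 0.5},{"xyz": [0,0,-0.01],"finger_gap": 0.5},{"xyz": [0,0,-0.01],"finger_gap": 0.5},{"xyz": [0,0,-0.01],"finger_gap": 0.5},{"xyz": [0,0,-0.01],"finger_gap": 0.5}]'
python3 -m crank '[{"xyz": [0,0,0.01],"finger_gap": 0.5},{"xyz": [0,0,0.02],"finger_gap": 0.5},{"xyz": [0,0,0.025],"finger_gap": 0.5},{"xyz": [0,0,0.03],"finger_gap": 0.5},{"xyz": [0,0,0.0325],"finger_gap": 0.5},{"xyz": [0,0,0.0325],"finger_gap": 0.5}]'
python3 -c "
from h import *
s=manip.read_state();print(s['joint_positions'],s['ee_pos'],s['contact_force'],s['ft_torque'])"
```

```text
time_s: 14.65
ee_pos: [0.52, -0.0392, 0.2796]
orientation: [180.0, 0.0, -11.7]
contact_force: [-0.7, 0.1, -0.0]
width: 0.496
grip_force: 0.0
time_s: 15.25
ee_pos: [0.5199, -0.0392, 0.2468]
orientation: [180.0, 0.0, -11.7]
contact_force: [-0.1, 0.3, -0.5]
width: 0.5
grip_force: 0.0
[-4.47402090e+00  1.48481737e+01  1.09350268e+02 -1.02293089e-03
  5.58426692e+01  9.72537438e+01] [ 0.51986769 -0.03917672  0.24681843] [-0.09313742  0.29156403 -0.49939014] [-0.08713418 -0.02640149  0.02727507]
```

```bash
python3 -m crank '[{"finger_gap": 0.22},{"finger_gap": 0.22},{"finger_gap": 0.22},{"finger_gap": 0},{"finger_gap": 0},{"finger_gap": 0},{"finger_gap": 0}]' 25; python3 -m crank '[{"finger_gap": 0}]'
python3 -c "
from h import *
s=manip.read_state();print(s['ee_pos'],s['contact_force'],s['ft_torque'],s['width']*85)"
```

```text
time_s: 15.95
ee_pos: [0.5203, -0.0384, 0.2477]
orientation: [-179.9, -0.0, -11.8]
contact_force: [-0.3, 4.9, 1.2]
width: 0.163
grip_force: 24.3
time_s: 16.05
ee_pos: [0.5204, -0.0384, 0.2477]
orientation: [-179.9, -0.0, -11.8]
contact_force: [0.3, 5.7, 1.5]
width: 0.168
grip_force: 24.3
[ 0.52036207 -0.03837276  0.24770425] [0.34056861 5.70691544 1.47975504] [ 0.91429645 -0.08622408 -0.05140849] 14.240849090438747
```

```bash
python3 -m crank '[{"xyz": [0,-0.0008,-0.0003],"finger_gap": 0},{"turn_vec": [0,0,-5],"xyz": [0,-0.0008,-0.0005],"finger_gap": 0},{"turn_vec": [0,0,-10],"xyz": [0,-0.0008,-0.0007],"finger_gap": 0},{"turn_vec": [0,0,-15],"xyz": [0,-0.0008,-0.0008],"finger_gap": 0},{"turn_vec": [0,0,-20],"xyz": [0,-0.0008,-0.001],"finger_gap": 0},{"turn_vec": [0,0,-25],"xyz": [0,-0.0008,-0.0012],"finger_gap": 0},{"turn_vec": [0,0,-30],"xyz": [0,-0.0008,-0.0014],"finger_gap": 0},{"turn_vec": [0,0,-30],"xyz": [0,-0.0008,-0.0014],"finger_gap": 0}]' 25
python3 -c "
from h import *
s=manip.read_state();print(s['ee_pos'],s['contact_force'],s['ft_torque'],s['width']*85,s['orientation'])"
```

```text
time_s: 16.85
ee_pos: [0.5204, -0.0386, 0.2488]
orientation: [180.0, -0.0, 18.3]
contact_force: [0.8, -0.3, -0.3]
width: 0.163
grip_force: 24.5
[ 0.52038603 -0.03855573  0.24883652] [ 0.79579667 -0.31146406 -0.25145904] [-0.01460087 -0.192163    0.00388742] 13.83745407536864 [ 1.79972617e+02 -2.85131502e-02  1.83398650e+01]
```

```bash
python3 -m crank '[{"turn_vec": [0,0,-6],"xyz": [0,0,-0.0002],"finger_gap": 0},{"turn_vec": [0,0,-12],"xyz": [0,0,-0.0004],"finger_gap": 0},{"turn_vec": [0,0,-18],"xyz": [0,0,-0.0006],"finger_gap": 0},{"turn_vec": [0,0,-24],"xyz": [0,0,-0.0008],"finger_gap": 0},{"turn_vec": [0,0,-30],"xyz": [0,0,-0.001],"finger_gap": 0},{"turn_vec": [0,0,-36],"xyz": [0,0,-0.0012],"finger_gap": 0},{"turn_vec": [0,0,-42],"xyz": [0,0,-0.0014],"finger_gap": 0},{"turn_vec": [0,0,-48],"xyz": [0,0,-0.0016],"finger_gap": 0},{"turn_vec": [0,0,-54],"xyz": [0,0,-0.0019],"finger_gap": 0},{"turn_vec": [0,0,-60],"xyz": [0,0,-0.0021],"finger_gap": 0}]' 25
python3 - <<'E'
from h import *
s=manip.read_state();print(s['ee_pos'],s['contact_force'],s['ft_torque'],s['width']*85,s['orientation'])
p=wcap(); T=tool(); u,v=np.round(proj(p,T[:3,3]-[0,0,.073])).astype(int);print(u,v)
a=cv2.resize(p["color"][v-70:v+50,u-75:u+75],None,fx=5,fy=5,interpolation=cv2.INTER_CUBIC)
cv2.imwrite("pics/w4.png",np.clip(a.astype(float)*1.6,0,255).astype(np.uint8))
E
```

```text
time_s: 17.85
ee_pos: [0.5209, -0.039, 0.251]
orientation: [179.9, 0.0, 78.4]
contact_force: [3.5, -2.9, -3.1]
width: 0.168
grip_force: 24.4
[ 0.5209396  -0.03899926  0.25100504] [ 3.50161314 -2.85572798 -3.05955683] [-0.55892738 -0.66615919 -0.09418693] 14.282797493229804 [1.79874713e+02 4.46645227e-02 7.83564463e+01]
326 270
```

View pics/w4.png

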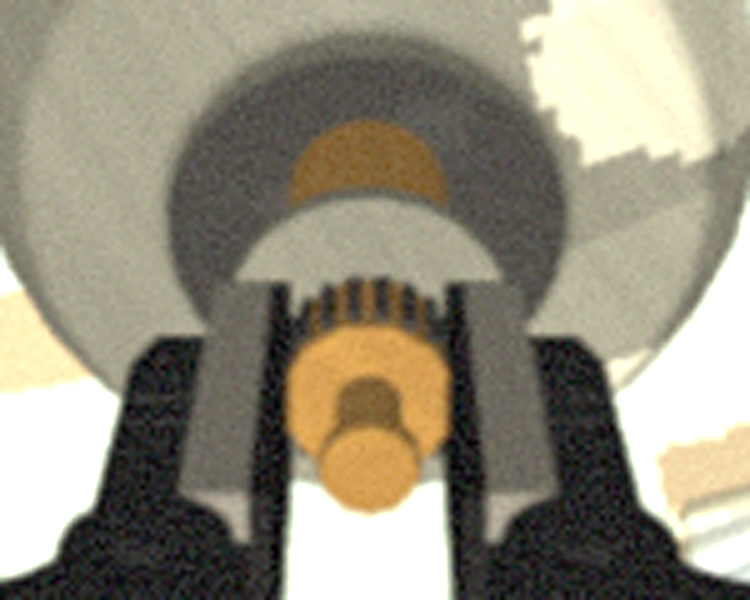

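Good grip: the pads hold the knurled nut with the head free between them, at about (368,470) in the crop. I'm trimming sideways and continuing.

```bash
python3 -m crank '[{"turn_vec": [0,0,-6],"xyz": [-0.0002,0.0005,-0.0001],"finger_gap": 0},{"turn_vec": [0,0,-12],"xyz": [-0.0003,0.0006,-0.0003],"finger_gap": 0},{"turn_vec": [0,0,-18],"xyz": [-0.0003,0.0006,-0.0005],"finger_gap": 0},{"turn_vec": [0,0,-24],"xyz": [-0.0003,0.0006,-0.0007],"finger_gap": 0},{"turn_vec": [0,0,-30],"xyz": [-0.0003,0.0006,-0.0009],"finger_gap": 0},{"turn_vec": [0,0,-36],"xyz": [-0.0003,0.0006,-0.0011],"finger_gap": 0},{"turn_vec": [0,0,-42],"xyz": [-0.0003,0.0006,-0.0013],"finger_gap": 0},{"turn_vec": [0,0,-48],"xyz": [-0.0003,0.0006,-0.0015],"finger_gap": 0},{"turn_vec": [0,0,-54],"xyz": [-0.0003,0.0006,-0.0018],"finger_gap": 0},{"turn_vec": [0,0,-60],"xyz": [-0.0003,0.0006,-0.002],"finger_gap": 0}]' 25
python3 -c "
from h import *
s=manip.read_state();print(s['ee_pos'],s['contact_force'],s['ft_torque'],s['width']*85,s['orientation'],s['joint_positions'][5])"
```

```text
time_s: 18.9
ee_pos: [0.5217, -0.0389, 0.2531]
orientation: [179.9, 0.1, 138.2]
contact_force: [4.3, 0.3, -2.7]
width: 0.168
grip_force: 24.4
[ 0.52174906 -0.03886057  0.25313222] [ 4.30156343  0.31372914 -2.67871355] [ 0.0479981  -0.8639345  -0.06685837] 14.305862390980893 [1.79900797e+02 1.18069535e-01 1.38246184e+02] -52.6787456479048
```

```bash
python3 -m crank '[{"turn_vec": [0,0,-5],"xyz": [-0.0003,0.0003,-0.0001],"finger_gap": 0},{"turn_vec": [0,0,-10],"xyz": [-0.0004,0.0004,-0.0002],"finger_gap": 0},{"turn_vec": [0,0,-15],"xyz": [-0.0004,0.0004,-0.0003],"finger_gap": 0},{"turn_vec": [0,0,-20],"xyz": [-0.0004,0.0004,-0.0004],"finger_gap": 0},{"turn_vec": [0,0,-25],"xyz": [-0.0004,0.0004,-0.0005],"finger_gap": 0},{"turn_vec": [0,0,-30],"xyz": [-0.0004,0.0004,-0.0006],"finger_gap": 0}]' 25
python3 -c "
from h import *
s=manip.read_state();print(s['ee_pos'],s['contact_force'],s['ft_torque'],s['width']*85,s['orientation'],s['joint_positions'][5])"
python3 -m crank '[{"turn_vec": [0,0,-4],"xyz": [0,0,-0.0001],"finger_gap": 0},{"turn_vec": [0,0,-8],"xyz": [0,0,-0.0002],"finger_gap": 0},{"turn_vec": [0,0,-12],"xyz": [0,0,-0.0003],"finger_gap": 0},{"turn_vec": [0,0,-16],"xyz": [0,0,-0.0004],"finger_gap": 0},{"turn_vec": [0,0,-20],"xyz": [0,0,-0.0004],"finger_gap": 0}]' 25
python3 -c "
from h import *
s=manip.read_state();print(s['ee_pos'],s['contact_force'],s['ft_torque'],s['width']*85,s['orientation'],s['joint_positions'][5])"
```

```text
time_s: 19.5
ee_pos: [0.5221, -0.0386, 0.2537]
orientation: [179.9, 0.1, 168.2]
contact_force: [4.3, 1.6, -0.5]
width: 0.165
grip_force: 24.5
[ 0.52207949 -0.03856663  0.25367685] [ 4.27318809  1.63053267 -0.48371949] [ 0.32037232 -0.62829597 -0.10032406] 14.007425171014297 [1.79948976e+02 1.10184392e-01 1.68196307e+02] -82.62814203573582
time_s: 20.0
ee_pos: [0.5212, -0.0384, 0.2537]
orientation: [180.0, -0.0, -171.8]
contact_force: [0.9, 2.4, 0.5]
width: 0.165
grip_force: 24.6
[ 0.52115061 -0.03843061  0.25368506] [0.90648367 2.37056842 0.45762363] [ 0.39292693 -0.15106452 -0.01164513] 14.00193747277375 [ 1.79955948e+02 -9.59758568e-03 -1.71842137e+02] -102.58780609338092
```

```bash
cat > st.py <<'E'
from h import *
s=manip.read_state();print(s['time_s'],np.round(s['ee_pos'],4),np.round(s['contact_force'],1),np.round(s['ft_torque'],3),round(s['width']*85,2),np.round(s['orientation'],2),round(s['grip_force'],1))
E
python3 st.py
python3 -m crank '[{"turn_vec": [0,0,-5],"finger_gap": 0},{"turn_vec": [0,0,-10],"finger_gap": 0}]' 25 >/dev/null; python3 st.py
python3 -m crank '[{"turn_vec": [0,0,-5],"finger_gap": 0},{"turn_vec": [0,0,-10],"finger_gap": 0}]' 25 >/dev/null; python3 st.py
python3 -m crank '[{"finger_gap": 0},{"finger_gap": 0}]' 25 >/dev/null; python3 st.py
```

```text
20.0 [ 0.5212 -0.0384  0.2537] [0.9 2.4 0.5] [ 0.393 -0.151 -0.012] 14.0 [ 1.7996e+02 -1.0000e-02 -1.7184e+02] 24.6
20.2 [ 0.5212 -0.0384  0.2536] [ 1.4  2.7 -1.2] [ 0.341 -0.201 -0.1  ] 14.02 [ 1.7996e+02  1.0000e-02 -1.6180e+02] 24.5
20.4 [ 0.5212 -0.0385  0.2537] [ 2.2  2.5 -1.6] [ 0.357 -0.207 -0.019] 13.91 [ 1.7996e+02  1.0000e-02 -1.5180e+02] 24.5
20.6 [ 0.5212 -0.0385  0.2537] [ 1.8  4.  -1.7] [ 0.59  -0.236  0.066] 13.89 [ 1.7997e+02  1.0000e-02 -1.5200e+02] 24.4
```

```bash
python3 -m crank '[{"finger_gap": 0.5},{"finger_gap": 0.5},{"finger_gap": 0.5},{"xyz": [0,0,-0.02],"finger_gap": 0.6},{"xyz": [0,0,-0.045],"finger_gap": 0.6},{"xyz": [0,0,-0.06],"finger_gap": 0.6},{"xyz": [0,0,-0.06],"finger_gap": 0.6}]' >/dev/null; python3 st.py
python3 - <<'E'
from h import *
p=wcap(); np.save("w5.npy",p,allow_pickle=True); u,v=np.round(proj(p,[.5205,-.0388,.185])).astype(int);print(u,v)
x0,y0=u-62,v-50;print(x0,y0)
a=cv2.resize(p["color"][y0:y0+100,x0:x0+125],None,fx=6,fy=6,interpolation=cv2.INTER_CUBIC)
cv2.imwrite("pics/w5.png",np.clip(a.astype(float)*1.6,0,255).astype(np.uint8))
for z in(.1726,.1826,.189,.1976): print(z,(np.array(proj(p,[.521,-.0386,z]))-[x0,y0])*6)
E
```

```text
21.3 [ 0.5223 -0.039   0.3159] [0.6 0.  0. ] [ 0.034  0.01  -0.013] 51.24 [-179.87    0.18 -151.77] 0.0
327 227
265 177
0.1726 [369.17624263 261.27737252]
0.1826 [369.52524746 295.03413567]
0.189 [369.7645462  318.21064789]
0.1976 [370.10786987 351.50624317]
```

View pics/w5.png

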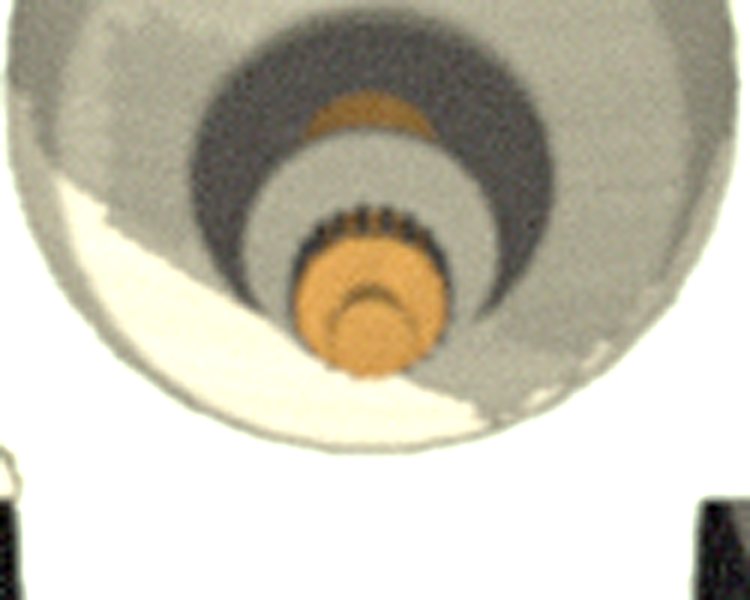

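The nut has clearly ridden up. Its top centre is at (370,306) in the crop against the flange centre at (373,249). That 57 px offset matches the 57 px predicted for 6.4 mm, against 34 px if unraised. I'll re-grip once more firmly to make sure it's on the stop.

```bash
python3 -m crank '[{"xyz": [0.0009,0.0011,0.02],"finger_gap": 0.5},{"xyz": [0.0009,0.0011,0.045],"finger_gap": 0.5},{"xyz": [0.0009,0.0011,0.062],"finger_gap": 0.5},{"xyz": [0.0009,0.0011,0.062],"finger_gap": 0.22},{"xyz": [0.0009,0.0011,0.062],"finger_gap": 0.22},{"xyz": [0.0009,0.0011,0.062],"finger_gap": 0},{"xyz": [0.0009,0.0011,0.062],"finger_gap": 0},{"xyz": [0.0009,0.0011,0.062],"finger_gap": 0},{"xyz": [0.0009,0.0011,0.062],"finger_gap": 0}]' 40 >/dev/null; python3 st.py
python3 -m crank '[{"turn_vec": [0,0,-5],"finger_gap": 0},{"turn_vec": [0,0,-10],"finger_gap": 0}]' 40 >/dev/null; python3 st.py
python3 -m crank '[{"turn_vec": [0,0,-5],"finger_gap": 0},{"turn_vec": [0,0,-10],"finger_gap": 0}]' 40 >/dev/null; python3 st.py
python3 -m crank '[{"turn_vec": [0,0,-5],"finger_gap": 0},{"turn_vec": [0,0,-10],"finger_gap": 0}]' 40 >/dev/null; python3 st.py
python3 -m crank '[{"turn_vec": [0,0,-5],"finger_gap": 0},{"turn_vec": [0,0,-10],"finger_gap": 0}]' 40 >/dev/null; python3 st.py
```

```text
22.25 [ 0.52   -0.0387  0.252 ] [ 0.7 -5.7 -5.8] [-0.914 -0.025  0.001] 13.34 [-179.95    0.   -151.72] 39.1
22.45 [ 0.5202 -0.0388  0.2522] [ 3.4 -5.3 -5.4] [-0.909 -0.816  0.158] 13.56 [-179.92    0.   -141.55] 39.1
22.65 [ 0.5207 -0.0386  0.2521] [ 3.2 -5.9 -7.4] [-0.846 -0.633 -0.054] 13.46 [-1.7988e+02  6.0000e-02 -1.3153e+02] 39.4
22.85 [ 0.5208 -0.0386  0.2524] [ 2.1 -4.2 -5.2] [-0.892 -0.56  -0.02 ] 13.23 [-1.7986e+02  3.0000e-02 -1.2152e+02] 39.6
23.05 [ 0.5209 -0.0381  0.2522] [ 5.2 -2.  -8.1] [-0.231 -0.726 -0.042] 13.24 [-1.7986e+02  8.0000e-02 -1.1154e+02] 39.1
```

```bash
python3 -m crank '[{"finger_gap": 0.5},{"finger_gap": 0.5},{"finger_gap": 0.5},{"xyz": [0,0,-0.02],"finger_gap": 0.6},{"turn_vec": [0,0,8],"xyz": [0,0,-0.045],"finger_gap": 0.6},{"turn_vec": [0,0,16],"xyz": [0,0,-0.062],"finger_gap": 0.6},{"turn_vec": [0,0,24],"xyz": [0,0,-0.062],"finger_gap": 0.6},{"turn_vec": [0,0,32],"xyz": [0,0,-0.062],"finger_gap": 0.6},{"turn_vec": [0,0,40],"xyz": [0,0,-0.062],"finger_gap": 0.6},{"turn_vec": [0,0,40],"xyz": [0,0,-0.062],"finger_gap": 0.6},{"turn_vec": [0,0,40],"xyz": [0,0,-0.062],"finger_gap": 0.6},{"turn_vec": [0,0,40],"xyz": [0,0,-0.062],"finger_gap": 0.6}]' >/dev/null; python3 st.py
python3 - <<'E'
from h import *
q=np.load("w5.npy",allow_pickle=True).item()
p=wcap(); np.save("w6.npy",p,allow_pickle=True)
f=lambda c,c0:(np.array(proj(c,[.521,-.0386,c0])))
out=[]
for c in(q,p):
    print(*[f(c,z).round(1) for z in(.1726,.1826,.189,.1976)])
    u,v=np.round(f(c,.1726)).astype(int)
    im=c["color"].astype(float); sat=im[:,:,2]-im[:,:,0]
    prof=sat[v-30:v+40,u-2:u+3].mean(1); print(v-30,prof.round().astype(int).tolist())
    a=im[v-40:v+50,u-50:u+50]; out.append(cv2.resize(np.clip(a*1.6,0,255).astype(np.uint8),None,fx=4,fy=4,interpolation=cv2.INTER_CUBIC))
cv2.imwrite("pics/w6.png",np.hstack(out))
E
```

```text
24.25 [ 0.5199 -0.0382  0.3138] [-0.   0.2 -0.3] [ 0.014  0.036 -0.021] 51.03 [ 180.      0.   -151.57] 0.0
[326.5 220.5] [326.6 226.2] [326.6 230. ] [326.7 235.6]
191 [10, 28, 47, 55, 54, 54, 43, 18, 14, 16, 17, 16, 16, 18, 17, 18, 16, 17, 17, 15, 16, 21, 26, 25, 28, 51, 78, 84, 82, 85, 82, 84, 82, 67, 55, 55, 70, 82, 84, 83, 83, 83, 83, 81, 82, 82, 81, 84, 63, 38, 28, 27, 28, 27, 27, 27, 28, 28, 27, 26, 22, 15, 10, 11, 10, 10, 11, 11, 9, 9]
[323.3 224.7] [323.2 230.5] [323.2 234.4] [323.1 240.2]
195 [13, 39, 51, 54, 54, 54, 41, 19, 13, 16, 18, 17, 18, 18, 17, 16, 17, 19, 17, 16, 17, 25, 28, 28, 31, 52, 79, 86, 84, 84, 83, 83, 82, 69, 55, 46, 59, 78, 85, 84, 83, 83, 82, 82, 82, 82, 82, 85, 79, 53, 32, 27, 28, 28, 27, 26, 29, 28, 28, 25, 19, 13, 10, 10, 10, 12, 11, 10, 11, 11]
```

View pics/w6.png

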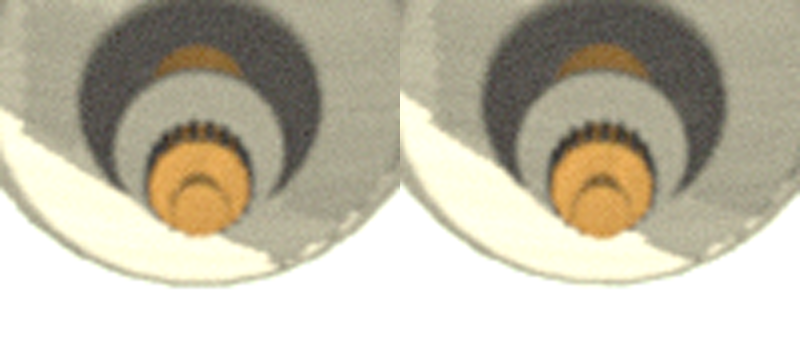

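Before and after are identical: flange edge to nut edge is 18.5 px in both, although the tool turned 40° more. So the nut is on its stop. Next I'll shut the fingers and press the pin.

```bash
python3 -m crank '[{"xyz": [-0.0005,-0.0007,0],"finger_gap": 0},{"xyz": [-0.0005,-0.0007,0],"finger_gap": 0},{"xyz": [-0.0005,-0.0007,0],"finger_gap": 0},{"xyz": [-0.0005,-0.0007,0],"finger_gap": 0},{"xyz": [-0.0005,-0.0007,0.01],"finger_gap": 0},{"xyz": [-0.0005,-0.0007,0.02],"finger_gap": 0},{"xyz": [-0.0005,-0.0007,0.03],"finger_gap": 0},{"xyz": [-0.0005,-0.0007,0.037],"finger_gap": 0},{"xyz": [-0.0005,-0.0007,0.041],"finger_gap": 0},{"xyz": [-0.0005,-0.0007,0.041],"finger_gap": 0},{"xyz": [-0.0005,-0.0007,0.041],"finger_gap": 0}]' 20 >/dev/null; python3 st.py
python3 -m crank '[{"xyz": [0,0,0.0005],"finger_gap": 0},{"xyz": [0,0,0.001],"finger_gap": 0},{"xyz": [0,0,0.0015],"finger_gap": 0},{"xyz": [0,0,0.0015],"finger_gap": 0}]' | ./ok.sh 3 &&
python3 -m crank '[{"xyz": [0,0,0.0004],"finger_gap": 0},{"xyz": [0,0,0.0008],"finger_gap": 0},{"xyz": [0,0,0.0008],"finger_gap": 0}]' | ./ok.sh 3 &&
python3 -m crank '[{"xyz": [0,0,0.0004],"finger_gap": 0},{"xyz": [0,0,0.0004],"finger_gap": 0}]' | ./ok.sh 3 &&
python3 -m crank '[{"xyz": [0,0,0.0004],"finger_gap": 0},{"xyz": [0,0,0.0004],"finger_gap": 0}]' | ./ok.sh 3 &&
python3 -m crank '[{"xyz": [0,0,0.0004],"finger_gap": 0},{"xyz": [0,0,0.0004],"finger_gap": 0}]' | ./ok.sh 3
```

```text
25.4 [ 0.5209 -0.0386  0.2729] [ 0.1 -0.2 -0.3] [ 0.002 -0.026  0.028] -0.17 [-1.8000e+02  1.0000e-02 -1.5173e+02] 0.0
0.2713 -0.0
0.2704 0.4
0.2701 1.9
0.2699 3.9
```

```bash
python3 -m crank '[{"xyz": [0,0,0.0005],"finger_gap": 0},{"xyz": [0,0,0.001],"finger_gap": 0},{"xyz": [0,0,0.0015],"finger_gap": 0},{"xyz": [0,0,0.002],"finger_gap": 0},{"xyz": [0,0,0.002],"finger_gap": 0}]' | ./ok.sh 9; python3 -m crank '[{"xyz": [0,0,0.0005],"finger_gap": 0},{"xyz": [0,0,0.001],"finger_gap": 0},{"xyz": [0,0,0.0015],"finger_gap": 0},{"xyz": [0,0,0.002],"finger_gap": 0},{"xyz": [0,0,0.002],"finger_gap": 0}]' | ./ok.sh 12; python3 st.py
```

```text
0.2679 7.2
0.2661 8.9
27.5 [ 0.5208 -0.0386  0.2661] [-2.4  0.6  8.9] [ 0.072  0.429 -0.027] -0.22 [-1.7999e+02  2.0000e-02 -1.5173e+02] 4.2
```

Force matches the spring: 8.9 N at 4.1 mm. I'll go 1 mm further and hold.

```bash
python3 -m crank '[{"xyz": [0,0,0.0005],"finger_gap": 0},{"xyz": [0,0,0.001],"finger_gap": 0},{"xyz": [0,0,0.001],"finger_gap": 0}]' | ./ok.sh 14; python3 -m crank '[{"finger_gap": 0},{"finger_gap": 0},{"finger_gap": 0},{"finger_gap": 0},{"finger_gap": 0},{"finger_gap": 0},{"finger_gap": 0},{"finger_gap": 0},{"finger_gap": 0},{"finger_gap": 0},{"finger_gap": 0},{"finger_gap": 0}]' | ./ok.sh 14;  python3 -m crank '[{"finger_gap": 0},{"finger_gap": 0},{"finger_gap": 0},{"finger_gap": 0},{"finger_gap": 0},{"finger_gap": 0},{"finger_gap": 0},{"finger_gap": 0},{"finger_gap": 0},{"finger_gap": 0},{"finger_gap": 0},{"finger_gap": 0}]' | ./ok.sh 14; python3 -m crank '[{"finger_gap": 0},{"finger_gap": 0},{"finger_gap": 0},{"finger_gap": 0},{"finger_gap": 0},{"finger_gap": 0}]' | ./ok.sh 14; python3 st.py
```

```text
0.2652 9.4
0.2652 10.0
0.2652 9.0
0.2652 9.2
30.8 [ 0.5208 -0.0387  0.2652] [-2.8  0.1  9.2] [0.04  0.503 0.011] -0.14 [-1.7999e+02  2.0000e-02 -1.5173e+02] 4.7
```

Held for 3 s at 5.0 mm. Releasing gently and retreating.

```bash
python3 -m crank '[{"xyz": [0,0,-0.001],"finger_gap": 0},{"xyz": [0,0,-0.002],"finger_gap": 0},{"xyz": [0,0,-0.003],"finger_gap": 0},{"xyz": [0,0,-0.004],"finger_gap": 0},{"xyz": [0,0,-0.005],"finger_gap": 0},{"xyz": [0,0,-0.007],"finger_gap": 0},{"xyz": [0,0,-0.015],"finger_gap": 0},{"xyz": [0,0,-0.03],"finger_gap": 0},{"xyz": [0,0,-0.05],"finger_gap": 0.2},{"xyz": [0,0,-0.05],"finger_gap": 0.6},{"xyz": [0,0,-0.05],"finger_gap": 0.6},{"xyz": [0,0,-0.05],"finger_gap": 0.6}]' >/dev/null
python3 -m crank '[{"finger_gap": 0.6},{"finger_gap": 0.6},{"finger_gap": 0.6}]' >/dev/null; python3 st.py
python3 - <<'E'
from h import *
p=wcap(); f=lambda z:np.array(proj(p,[.521,-.0386,z]))
print(*[f(z).round(1) for z in(.1726,.1826,.189,.1976)])
u,v=np.round(f(.1726)).astype(int); im=p["color"].astype(float); print(v-30,(im[:,:,2]-im[:,:,0])[v-30:v+40,u-2:u+3].mean(1).round().astype(int).tolist())
a,b=manip.capture("side"),manip.capture("top")
for t in ["reamer","ice_bucket","pony_measure","shot_glass","bar_spoon"]:
    for c,n in((a,'s'),(b,'t')): print(t,n,[np.round(q["location"]).tolist() for q in manip.pinpoint(t,c)[:2]])
E
```

```text
32.3 [ 0.5206 -0.0386  0.3142] [ 0.7 -0.8 -0.5] [ 0.053  0.017 -0.005] 50.95 [ 1.7998e+02 -4.0000e-02 -1.5173e+02] 0.0
[324.2 224. ] [324.2 229.8] [324.2 233.7] [324.2 239.4]
194 [8, 26, 45, 52, 53, 52, 49, 24, 13, 16, 17, 17, 17, 17, 17, 16, 18, 16, 18, 15, 13, 19, 28, 27, 30, 43, 72, 85, 86, 84, 84, 82, 82, 74, 57, 48, 57, 74, 84, 86, 84, 84, 83, 84, 81, 82, 82, 82, 82, 58, 31, 27, 27, 28, 27, 29, 27, 29, 27, 26, 24, 14, 10, 10, 10, 11, 11, 10, 11, 10]
reamer s [[390.0, 143.0]]
reamer t [[373.0, 236.0]]
ice_bucket s [[344.0, 256.0], [320.0, 156.0]]
ice_bucket t [[283.0, 241.0]]
pony_measure s [[246.0, 347.0]]
pony_measure t [[142.0, 224.0]]
shot_glass s [[267.0, 306.0], [275.0, 212.0]]
shot_glass t [[302.0, 160.0], [179.0, 222.0]]
bar_spoon s [[317.0, 159.0], [381.0, 190.0]]
bar_spoon t [[393.0, 158.0]]
```

Nut and pin look the same as before the press: the nut is still up and the pin has sprung back. The other things I re-checked have not moved, so I'm handing in.

```bash
python3 -c "
from bench import manip
print(manip.finish_job())"
```

```text
the job is handed in; nothing more can be done
None
```

The nut was unscrewed to its stop and left there, the pin was pressed 5 mm and held about 3 s then sprang back, nothing else was touched, and the job was handed in at about 32 s.

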